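# End-of-shift tool check-in

## Robot

A 6-joint arm with a two-finger parallel gripper is mounted at the origin on the work surface. World frame = base frame: x ahead of the robot, y to its left, z up, the work surface at z = 0. Lengths are in m, angles in rad, forces in N, time in s.
With the tool pointing down it reaches from about 0.225 to 0.875 m from the base axis. Payload 3.4 kg.
Tool frame: the origin (TCP) lies midway between the tips of the shut fingers; the grasp point (between the pads) lies 19 mm behind it; x points along the fingers, y is the direction in which the jaws open and shut, and the axes are right-handed (so a half turn about x gives the same grasp; the last joint's range is limited). The gripper opens to 85 mm and grips with 20 to 120 N. Pads are 22 mm wide; open, the fingers measure 114 mm over their backs; the gripper's body (76 mm by 85 mm) begins 54 mm behind the grasp point. The pads swing forward as they close: fully open they stand 13 mm farther back than shut.
Start: joints at [1.107, 0.276, 1.505, -0, 1.361, -0.121], TCP at [0.193, 0.542, 0.231] pointing down, gripper open.
Joint ranges: [-2.89, 2.89], [-0.75, 2.08], [0.22, 2.7], [-1.18, 4.32], [0.11, 2.71], [-2.7, 2.7]. Speed limits (rad/s): [2.57, 2.57, 3.14, 3.14, 3.14, 3.14].

## Interface

Orientations are given as a unit quaternion [w, x, y, z].
In Python, from bench import monitor, cams, workorder gives the robot as it stands.
- The arm moves only by the shell command python3 -m crank 'ROWS'. ROWS is JSON, a list of rows, each an object of numbers: "wx", "wy", "wz": the turn, a rotation vector about the tool's x, y, z in degrees; "x", "y", "z": the shift along the tool's x, y, z in m; "claw": the opening in per cent of the stroke, from 0 (shut) to 100 (fully open). A call has 1 to 12 rows; each row shifts and turns the commanded pose from where the row before left it, along the tool's axes as they then stand; what a row does not reach is not made up. A row lasts 1/10 s, in which the tool goes at most 50 mm and 8.59 degrees, less where a joint would pass 70% of its speed; a pose out of reach is approached as far as the arm can. A call is refused whole if a number of a shift passes 0.05 or a number of a turn 8.59, either way. A call with a gripper value outside its range is refused whole. The fingers move at their own pace and stop on an object; the grip force is fixed at half the most. Time passes only in rows, so rows that do not move let the fingers close. It gives the time, the measured TCP pose, the force and the opening at its end, in the units of the state.
- monitor.sense(): the state, without advancing time (a new reading comes with each control period).
- cams.snapshot(name): name is "scene" or "top" or "wrist"; returns a dict with "frame" (420x560x3 uint8, red, green, blue), "fx", "fy", "cx", "cy" (pixels), "eye" and "attitude" of the camera in the world. Camera axes: x right, y down, z forward; pixel columns grow to the right and rows downward; lengths in m; the calibration is good to about 2 mm. A picture is of the moment at which its call begins. There is no depth.
- workorder.job_done(): hands the job in, once; it reports no verdict.
The state is a dict: "clock": time; "q": joint angles; "dq": joint speeds; "effort": joint torques, N m; "eef_pos": TCP position; "orientation": TCP orientation; "wrist_force": force on the tool from outside, world axes, zero at the start; "torque": the same for the moment, N m; "width": opening from 0.0 (shut) to 1.0 (fully open).
Only numpy, scipy, OpenCV 4.12 (cv2) and the standard library are available. Lean on these libraries where they do the work, as an engineer would, in place of code of your own. Each camera call takes 0.05 s, during which the arm holds its last target. There are 200 camera calls.

## Task

Check the three tools back in at the end of the shift: with the fingertips tap each tool lightly from above so that the blue rest under it sinks well down into its stand and stays down, first the brass drill sleeve, then the black collet wrench, then the chrome micrometer. Last, press in the red push-in latch on top of the drawer cabinet to lock it. Only touch the tools, never grip, lift, shove or tip them, and leave the other things on the ledge alone.

Things in the scene. Friction and masses are not known exactly. Their poses are not given: they have to be found in the camera images.
- sleeve: Brass headed drill sleeve standing upright on a blue rest, 0.28 kg, loose. Body 32 mm diameter, head 40 mm diameter over the top 12 mm, 40 mm tall, 10 mm bore right through. Origin at the centre of its underside, z up along the bore.
- sleeve_top (a point): Centre of the top of the sleeve, 40 mm above its underside, over the mouth of the 10 mm bore; starts about 84 mm above the ledge. The spot to tap: the flat ring around the bore, a fingertip wider than 10 mm bridges it.
- wrench: Flat black steel collet wrench lying on a blue rest, 0.28 kg, loose: a straight shank 128 mm long, 22 mm wide, 8 mm thick, with an open C-shaped head about 60 mm across at its +x end; about 185 mm over all. Origin on the underside, 6 mm headward of the middle of the shank, near the middle of the rest; x along the shank to the head, z up.
- wrench_shank (a point): The spot to tap: middle of the upper face of the wrench shank, over its origin, 8 mm above the underside; starts about 52 mm above the ledge.
- micrometer: Chrome outside micrometer lying flat on a blue rest, 0.25 kg, loose: a U-shaped frame 80 mm by 50 mm and 14 mm thick, open to its +y, with a thimble 16 mm diameter sticking out to +x, 145 mm long over all. Origin on the underside, under the middle of the black grip plate on the back of the U (the -y side); z up.
- micrometer_grip (a point): The spot to tap: centre of the black grip plate (46 mm along the micrometer x by 18 mm) on the upper face of the micrometer frame, 14.5 mm above the underside; starts about 58 mm above the ledge.
- rest_sleeve (a joint): Blue sliding rest plate (110 by 75 mm) under the brass sleeve, in a fixed grey stand 130 by 90 by 22 mm. Joint value 0 = up, plate top 44 mm above the ledge; 0.018 m = fully down, at a hard stop. A finger on the tool starts it moving at about 3 to 4 N and needs about 3.3 N more for each 10 mm of depth; friction keeps it as deep as it was pushed. Counts as down from 0.005 m; about 0.010 m is a good depth.
- rest_wrench (a joint): Blue sliding rest plate (110 by 75 mm) under the collet wrench, in a fixed grey stand 130 by 90 by 22 mm. Joint value 0 = up, plate top 44 mm above the ledge; 0.018 m = fully down, at a hard stop. A finger on the tool starts it moving at about 3 to 4 N and needs about 3.3 N more for each 10 mm of depth; friction keeps it as deep as it was pushed. Counts as down from 0.005 m; about 0.010 m is a good depth.
- rest_micrometer (a joint): Blue sliding rest plate (110 by 75 mm) under the micrometer, in a fixed grey stand 130 by 90 by 22 mm. Joint value 0 = up, plate top 44 mm above the ledge; 0.018 m = fully down, at a hard stop. A finger on the tool starts it moving at about 3 to 4 N and needs about 3.3 N more for each 10 mm of depth; friction keeps it as deep as it was pushed. Counts as down from 0.005 m; about 0.010 m is a good depth.
- rest_sleeve_top (a point): Centre of the upper face of the blue rest under the sleeve, on which it lies; x along the 110 mm side, z up. Moves down with the rest.
- rest_wrench_top (a point): Centre of the upper face of the blue rest under the wrench, on which it lies; x along the 110 mm side, z up. Moves down with the rest.
- rest_micrometer_top (a point): Centre of the upper face of the blue rest under the micrometer, on which it lies; x along the 110 mm side, z up. Moves down with the rest.
- cabinet: Riveted green steel drawer cabinet, fixed to the ledge, 220 mm (x) by 200 mm (y), 160 mm tall with a grey door lying flat on its top at 163 mm; front with three drawers faces its -x. Origin at the centre of its underside, z up. The red latch is on its top, 60 mm in front (-x) of its middle.
- latch_top (a point): Centre of the top of the red round latch button (34 mm diameter) on the top door of the cabinet; starts 198 mm above the ledge, moves down with the button. The spot to press, straight down.
- latch (a joint): Push-in latch: 0 = out (unlocked), 0.018 m = fully in, at a hard stop. It starts moving down at about 4 N and needs about 2.3 N more for each 10 mm; friction keeps it as deep as it was pushed. Counts as locked from 0.005 m; about 0.010 m is a good depth.
- coolant_jar: Green glass coolant jar with steel cap, 70 mm diameter, 100 mm tall, loose, origin at the centre of its underside. It is beyond the work, away from the robot, and is to be left alone.
- collet: Small steel collet standing upright, 33 mm diameter, 40 mm tall, loose, origin at the centre of its underside. It is beyond the work, away from the robot, and is to be left alone.
- tool_holder: Black square lathe tool holder lying on the ledge, 100 by 20 by 20 mm, loose, origin at the centre of its underside. It is beyond the work, away from the robot, and is to be left alone.
There are look-alikes about, which are no part of the job. Of the things like the micrometer, leave any that is orange, purple or turquoise; of the rest the larger one is meant.

How it is judged:
By the outcome, as a careful person would: the job done as asked, in the order asked, and still so for the second after the job is handed in, with the robot touching nothing.
It also fails if it takes over 64 s, if anything falls off the work surface, if the arm or the gripper's body presses on something with over 40 N, if the wrist force passes 120 N, or if a joint passes its speed limit or range.

## Working session

There is one attempt and no reset: what is moved stays moved. The work goes in short steps, Python scripts to look and compute and a shell command to move; the robot and the scene stay as the last step left them, time stands still between calls to the robot, and variables do not carry over. Pictures are saved under pics/ and viewed, about 8 in all and at most 12, crops included, and the job is handed in when it is done.

```bash
mkdir -p pics; ls; cat > h.py <<'E'
import numpy as np, cv2
from scipy.spatial.transform import Rotation as R
from bench import monitor, cams, workorder
def snap(n,f):
    s=cams.snapshot(n); cv2.imwrite('pics/'+f+'.png',s['frame'][:,:,::-1])
    np.savez('pics/'+f+'.npz',**s); return s
def load(f): return dict(np.load('pics/'+f+'.npz',allow_pickle=True))
def rot(a):
    a=np.array(a,float)
    return a if a.shape==(3,3) else R.from_quat(np.r_[a[1:],a[0]]).as_matrix()
def px2w(s,u,v,z):
    d=rot(s['attitude'])@np.array([(u-s['cx'])/s['fx'],(v-s['cy'])/s['fy'],1])
    e=np.array(s['eye']); return (e+d*(z-e[2])/d[2]).round(4)
def w2px(s,p):
    c=rot(s['attitude']).T@(np.array(p)-s['eye']); return np.array([s['fx']*c[0]/c[2]+s['cx'],s['fy']*c[1]/c[2]+s['cy']]).round(1)
E
python3 - <<'E'
from h import *
s=snap('top','top0');print(s['eye'],s['attitude'],s['fx'])
s=snap('scene','scene0');print(s['eye'])
m=monitor.sense();print(m)
a=cv2.imread('pics/top0.png');b=cv2.imread('pics/scene0.png')
E
```

```text
pics
[0.39033623 0.00413614 1.17676119] [ 0.0409268  -0.70483928  0.70680081 -0.04426283] 393.64168431894774
[1.16255566 0.47359345 0.8458141 ]
{'clock': 0.1, 'q': array([ 1.10702956e+00,  2.76533819e-01,  1.50600626e+00, -1.56172276e-05,
        1.36074928e+00, -1.21017334e-01]), 'dq': array([-0.00131832, -0.00141085, -0.00388011,  0.00026583, -0.00034397,
        0.00202051]), 'effort': array([-2.84446269e-04, -4.17701840e+01, -2.46404672e+01, -3.20639010e-04,
        5.90808224e-03, -9.75999399e-06]), 'eef_pos': array([0.19304443, 0.54110758, 0.23052517]), 'orientation': array([ 0.69658076,  0.12001078,  0.69691624, -0.12116272]), 'wrist_force': array([-0.45585682,  0.14365536, -0.05095626]), 'torque': array([ 0.01705052,  0.01946737, -0.07366987]), 'width': 0.9983131526343557}
```

View pics/top0.png

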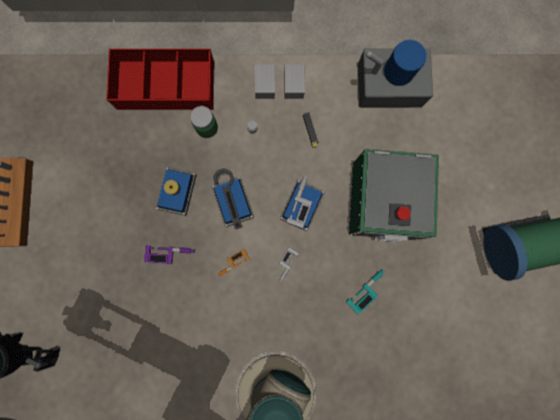

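View pics/scene0.png

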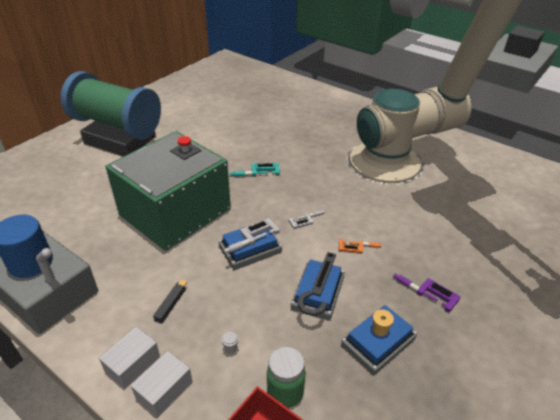

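The top view shows five micrometer-like things: purple (168,255), orange (235,262), small silver on the ledge (289,263), turquoise (366,292), and large chrome on a blue rest (302,205). I choose the large chrome one. The sleeve is at (171,187), the wrench at (231,203) and the latch at (403,213). Next is a close crop.

```bash
python3 - <<'E'
from h import *
a=cv2.imread('pics/top0.png')
c=a[150:290,145:335]; c=cv2.resize(c,None,fx=4.2,fy=4.2,interpolation=cv2.INTER_CUBIC)
cv2.imwrite('pics/c1.png',c)
E
```

```text
(no output)
```

View pics/c1.png

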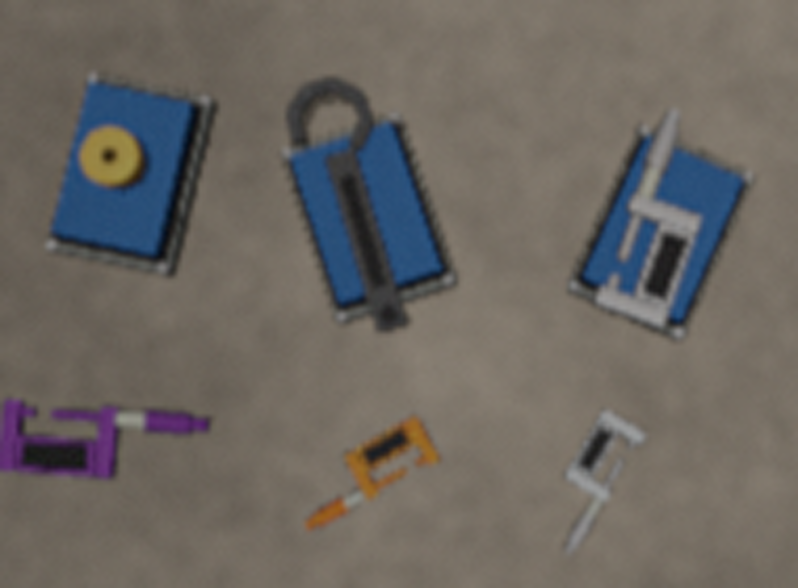

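The crop shows the sleeve bore at (110,156), the shank middle at about (364,231), the grip plate centre at (665,265) and the small silver look-alike, clearly smaller, at (605,460). Next I compute positions, check them in the scene camera, and locate the latch.

```bash
python3 - <<'E'
from h import *
s=load('top0');t=load('scene0')
f=lambda u,v:((u+.5)/4.2-.5+145,(v+.5)/4.2-.5+150)
P={}
P['sleeve']=px2w(s,*f(110,156),.084);P['wr']=px2w(s,*f(364,231),.052);P['mic']=px2w(s,*f(665,265),.058)
a=s['frame'].astype(int);
def red(a,x0,x1,y0,y1):
    m=np.zeros(a.shape[:2],bool);m[y0:y1,x0:x1]=True
    m&=(a[...,0]>110)&(a[...,1]<70)&(a[...,2]<70);v,u=np.nonzero(m);return u.mean(),v.mean(),u.min(),u.max(),v.min(),v.max()
r=red(a,385,425,195,235);print(r);P['latch']=px2w(s,r[0],r[1],.198)
print(px2w(s,*f(52,245),.022),px2w(s,*f(168,268),.022)) # stand edge 90
b=cv2.imread('pics/scene0.png')
for k,p in P.items():
    q=w2px(t,p);print(k,p,np.hypot(*p[:2]),q); cv2.drawMarker(b,tuple(int(i) for i in q.round()),(0,255,0),cv2.MARKER_CROSS,5,1)
cv2.imwrite('pics/c2.png',cv2.resize(b[120:360,160:430],None,fx=2.5,fy=2.5,interpolation=cv2.INTER_CUBIC))
m=monitor.sense();print(rot(m['orientation']).round(3))
E
```

```text
(np.float64(403.58088235294116), np.float64(212.9191176470588), np.int64(397), np.int64(410), np.int64(207), np.int64(219))
[0.5305 0.3484 0.022 ] [0.5141 0.2665 0.022 ]
sleeve [0.5829 0.2931 0.084 ] 0.6524415835919718 [383.1 316.6]
wr [0.536  0.1261 0.052 ] 0.550633462477536 [322.9 273.3]
mic [ 0.5114 -0.0796  0.058 ] 0.5175578421780507 [257. 226.]
latch [ 0.4951 -0.3212  0.198 ] 0.590163917907559 [183.7 139.2]
[[-0.001  0.336  0.942]
 [-0.002  0.942 -0.336]
 [-1.    -0.002 -0.   ]]
```

View pics/c2.png

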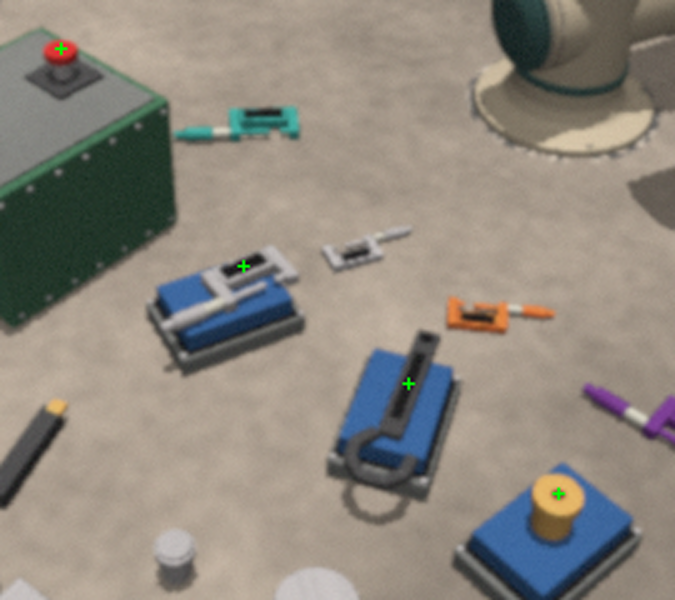

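All four projected points land on their targets in the second camera. I close the fingers and move above the sleeve.

```bash
python3 -m crank '[{"z":0.0375,"y":-0.0085,"claw":0},{"z":0.0375,"y":-0.0085,"claw":0},{"z":0.0375,"y":-0.0085,"claw":0},{"z":0.0375,"y":-0.0085,"claw":0},{"z":0.0375,"y":-0.0085,"claw":0},{"z":0.0375,"y":-0.0085,"claw":0},{"z":0.0375,"y":-0.0085,"claw":0},{"z":0.0375,"y":-0.0085,"claw":0},{"z":0.0375,"y":-0.0085,"claw":0},{"z":0.0375,"y":-0.0085,"claw":0},{"z":0.0375,"y":-0.0085,"claw":0},{"z":0.0375,"y":-0.0085,"claw":0}]'
cat >> h.py <<'E'
def delta(p):
    m=monitor.sense();M=rot(m['orientation'])
    print('t',m['clock'],'tcp',m['eef_pos'].round(4),'F',m['wrist_force'].round(2),'w',round(m['width'],3),'tool delta',(M.T@(np.array(p)-m['eef_pos'])).round(4),'\n',M.round(3))
E
python3 - <<'E'
from h import *
delta([.583,.293,.120])
snap('wrist','w1')
E
```

```text
t 0.1 tcp [0.193  0.5411 0.2305] F [-0.46  0.14 -0.05] w 0.998 tool delta [ 0.1106 -0.1024  0.4507] 
 [[-0.001  0.336  0.942]
 [-0.002  0.942 -0.336]
 [-1.    -0.002 -0.   ]]validation failed for argument at $[0]...
```

View pics/w1.png

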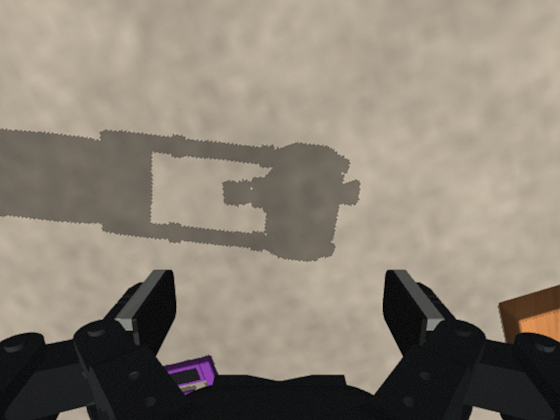

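The move was refused, so the wrist view still shows the start pose: ledge, arm shadow and open fingers. A row probably needs every key.

```bash
python3 -m crank '[{"wx":0,"wy":0,"wz":0,"x":0,"y":-0.0085,"z":0.0375,"claw":0},{"wx":0,"wy":0,"wz":0,"x":0,"y":-0.0085,"z":0.0375,"claw":0},{"wx":0,"wy":0,"wz":0,"x":0,"y":-0.0085,"z":0.0375,"claw":0},{"wx":0,"wy":0,"wz":0,"x":0,"y":-0.0085,"z":0.0375,"claw":0},{"wx":0,"wy":0,"wz":0,"x":0,"y":-0.0085,"z":0.0375,"claw":0},{"wx":0,"wy":0,"wz":0,"x":0,"y":-0.0085,"z":0.0375,"claw":0},{"wx":0,"wy":0,"wz":0,"x":0,"y":-0.0085,"z":0.0375,"claw":0},{"wx":0,"wy":0,"wz":0,"x":0,"y":-0.0085,"z":0.0375,"claw":0},{"wx":0,"wy":0,"wz":0,"x":0,"y":-0.0085,"z":0.0375,"claw":0},{"wx":0,"wy":0,"wz":0,"x":0,"y":-0.0085,"z":0.0375,"claw":0},{"wx":0,"wy":0,"wz":0,"x":0,"y":-0.0085,"z":0.0375,"claw":0},{"wx":0,"wy":0,"wz":0,"x":0,"y":-0.0085,"z":0.0375,"claw":0}]'
python3 - <<'E'
from h import *
delta([.583,.293,.120])
E
```

```text
clock: 1.35
eef_pos: [0.5839, 0.2932, 0.2309]
orientation: [0.696, 0.121, 0.697, -0.121]
wrist_force: [-0.0, -0.5, 0.3]
width: 0.001
t 1.35 tcp [0.5839 0.2932 0.2309] F [-0.01 -0.48  0.26] w 0.001 tool delta [ 0.1109 -0.0004 -0.0007] 
 [[-0.001  0.336  0.942]
 [-0.     0.942 -0.336]
 [-1.    -0.    -0.001]]
```

```bash
python3 -m crank '[{"wx":0,"wy":0,"wz":0,"x":0.03,"y":0,"z":0,"claw":0},{"wx":0,"wy":0,"wz":0,"x":0.03,"y":0,"z":0,"claw":0},{"wx":0,"wy":0,"wz":0,"x":0.025,"y":0,"z":0,"claw":0},{"wx":0,"wy":0,"wz":0,"x":0,"y":0,"z":0,"claw":0}]'
python3 - <<'E'
from h import *
s=snap('wrist','w2')
delta([.583,.293,.084]);print(w2px(s,[.583,.293,.084]),w2px(s,monitor.sense()['eef_pos']))
E
```

```text
clock: 1.75
eef_pos: [0.5801, 0.293, 0.1418]
orientation: [0.694, 0.119, 0.7, -0.122]
wrist_force: [0.1, -0.4, -1.5]
width: 0.002
t 1.8 tcp [0.5815 0.2936 0.1443] F [0.68 0.26 0.65] w 0.001 tool delta [0.0603 0.0001 0.0018] 
 [[-0.005  0.336  0.942]
 [-0.002  0.942 -0.336]
 [-1.    -0.003 -0.004]]
[282.9 238.4] [283.8 282. ]
```

View pics/w2.png

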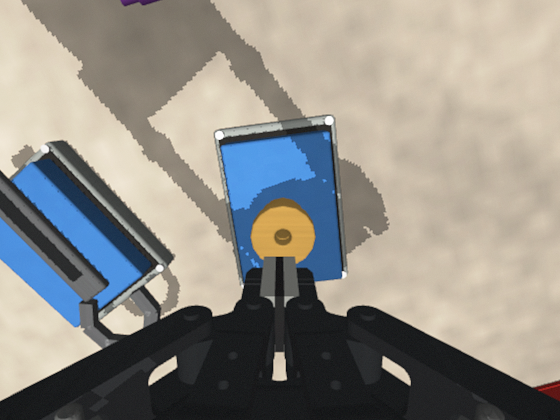

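The bore is at (283,237) and the projected aim is (283,238), so the aim agrees. I descend to just above the sleeve.

```bash
python3 -m crank '[{"wx":0,"wy":0,"wz":0,"x":0.02,"y":0,"z":0.001,"claw":0},{"wx":0,"wy":0,"wz":0,"x":0.02,"y":0,"z":0,"claw":0},{"wx":0,"wy":0,"wz":0,"x":0.01,"y":0,"z":0,"claw":0},{"wx":0,"wy":0,"wz":0,"x":0.004,"y":0,"z":0,"claw":0},{"wx":0,"wy":0,"wz":0,"x":0,"y":0,"z":0,"claw":0},{"wx":0,"wy":0,"wz":0,"x":0,"y":0,"z":0,"claw":0}]'
python3 -m crank '[{"wx":0,"wy":0,"wz":0,"x":0.003,"y":0,"z":0,"claw":0},{"wx":0,"wy":0,"wz":0,"x":0.003,"y":0,"z":0,"claw":0},{"wx":0,"wy":0,"wz":0,"x":0.003,"y":0,"z":0,"claw":0},{"wx":0,"wy":0,"wz":0,"x":0,"y":0,"z":0,"claw":0}]'
python3 -m crank '[{"wx":0,"wy":0,"wz":0,"x":0.003,"y":0,"z":0,"claw":0},{"wx":0,"wy":0,"wz":0,"x":0.003,"y":0,"z":0,"claw":0},{"wx":0,"wy":0,"wz":0,"x":0,"y":0,"z":0,"claw":0}]'
```

```text
clock: 2.4
eef_pos: [0.5845, 0.2943, 0.0936]
orientation: [0.697, 0.121, 0.696, -0.12]
wrist_force: [-0.4, -0.1, -0.0]
width: 0.001
clock: 2.8
eef_pos: [0.5838, 0.2939, 0.0831]
orientation: [0.697, 0.121, 0.697, -0.121]
wrist_force: [0.8, 0.4, -0.6]
width: 0.001
clock: 3.1
eef_pos: [0.5838, 0.2939, 0.0774]
orientation: [0.697, 0.121, 0.697, -0.121]
wrist_force: [-0.3, -0.3, 2.7]
width: 0.001
```

```bash
python3 -m crank '[{"wx":0,"wy":0,"wz":0,"x":0.003,"y":0,"z":0,"claw":0},{"wx":0,"wy":0,"wz":0,"x":0,"y":0,"z":0,"claw":0}]'
python3 -m crank '[{"wx":0,"wy":0,"wz":0,"x":0.003,"y":0,"z":0,"claw":0},{"wx":0,"wy":0,"wz":0,"x":0,"y":0,"z":0,"claw":0}]'
```

```text
clock: 3.3
eef_pos: [0.5839, 0.294, 0.0747]
orientation: [0.697, 0.121, 0.697, -0.12]
wrist_force: [-0.7, -0.2, 3.6]
width: 0.0
clock: 3.5
eef_pos: [0.5838, 0.294, 0.0718]
orientation: [0.697, 0.121, 0.697, -0.12]
wrist_force: [-0.7, -0.8, 5.6]
width: 0.001
```

```bash
python3 -m crank '[{"wx":0,"wy":0,"wz":0,"x":0.003,"y":0,"z":0,"claw":0},{"wx":0,"wy":0,"wz":0,"x":0,"y":0,"z":0,"claw":0}]'
python3 -m crank '[{"wx":0,"wy":0,"wz":0,"x":-0.01,"y":0,"z":0,"claw":0},{"wx":0,"wy":0,"wz":0,"x":-0.02,"y":0,"z":0,"claw":0},{"wx":0,"wy":0,"wz":0,"x":-0.03,"y":0,"z":0,"claw":0},{"wx":0,"wy":0,"wz":0,"x":0,"y":0,"z":0,"claw":0}]'
python3 - <<'E'
from h import *
s=snap('wrist','w3');delta([.536,.126,.130])
t=snap('scene','scene1');print(w2px(s,[.583,.293,.074]),w2px(s,[.583,.293,.084]))
a=s['frame'][100:310,190:370,::-1];b=cv2.resize(t['frame'][290:370,335:425,::-1],None,fx=4,fy=4)
b0=cv2.resize(load('scene0')['frame'][290:370,335:425,::-1],None,fx=4,fy=4)
cv2.imwrite('pics/c3.png',np.hstack([b0,b]))
E
```

```text
clock: 3.7
eef_pos: [0.5838, 0.294, 0.0689]
orientation: [0.697, 0.121, 0.697, -0.12]
wrist_force: [-0.8, -1.4, 6.1]
width: 0.001
clock: 4.1
eef_pos: [0.5866, 0.2951, 0.1328]
orientation: [0.699, 0.122, 0.694, -0.119]
wrist_force: [0.5, 0.5, 0.3]
width: 0.006
t 4.15 tcp [0.5853 0.2945 0.1307] F [ 0.69 -0.4  -0.42] w -0.002 tool delta [ 0.0002 -0.1753  0.0102] 
 [[ 0.005  0.336  0.942]
 [ 0.002  0.942 -0.336]
 [-1.     0.003  0.004]]
[274.9 228.2] [274.8 233.9]
```

View pics/c3.png

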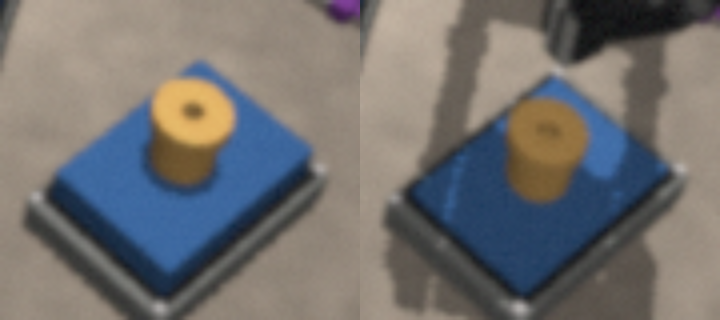

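The sleeve's rest sits clearly down in its stand, with the sleeve upright and still in place on it. Next I move above the wrench.

```bash
python3 -m crank '[{"wx":0,"wy":0,"wz":0,"x":0,"y":-0.0215,"z":0.001,"claw":0},{"wx":0,"wy":0,"wz":0,"x":0,"y":-0.022,"z":0.001,"claw":0},{"wx":0,"wy":0,"wz":0,"x":0,"y":-0.022,"z":0.001,"claw":0},{"wx":0,"wy":0,"wz":0,"x":0,"y":-0.022,"z":0.001,"claw":0},{"wx":0,"wy":0,"wz":0,"x":0,"y":-0.022,"z":0.001,"claw":0},{"wx":0,"wy":0,"wz":0,"x":0,"y":-0.022,"z":0.001,"claw":0},{"wx":0,"wy":0,"wz":0,"x":0,"y":-0.022,"z":0.001,"claw":0},{"wx":0,"wy":0,"wz":0,"x":0,"y":-0.022,"z":0.002,"claw":0},{"wx":0,"wy":0,"wz":0,"x":0,"y":0,"z":0,"claw":0},{"wx":0,"wy":0,"wz":0,"x":0,"y":0,"z":0,"claw":0}]'
python3 - <<'E'
from h import *
s=snap('wrist','w4');delta([.536,.126,.052]);print(w2px(s,[.536,.126,.052]))
E
```

```text
clock: 5.2
eef_pos: [0.5327, 0.1255, 0.1275]
orientation: [0.696, 0.121, 0.697, -0.121]
wrist_force: [0.4, -0.7, 0.6]
width: -0.001
t 5.25 tcp [0.5331 0.126  0.1277] F [ 0.2   1.18 -0.6 ] w -0.004 tool delta [0.0757 0.001  0.0028] 
 [[-0.001  0.337  0.942]
 [ 0.001  0.942 -0.337]
 [-1.     0.    -0.001]]
[282.9 228.8]
```

View pics/w4.png

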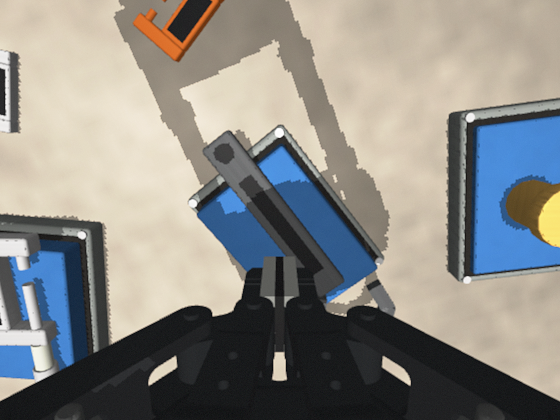

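The shank centre line passes (281,229) and the projected aim is (283,229), near the middle of the rest. The aim is good, so I press.

```bash
python3 -m crank '[{"wx":0,"wy":0,"wz":0,"x":0.02,"y":0.001,"z":0.003,"claw":0},{"wx":0,"wy":0,"wz":0,"x":0.02,"y":0,"z":0,"claw":0},{"wx":0,"wy":0,"wz":0,"x":0.015,"y":0,"z":0,"claw":0},{"wx":0,"wy":0,"wz":0,"x":0.008,"y":0,"z":0,"claw":0},{"wx":0,"wy":0,"wz":0,"x":0,"y":0,"z":0,"claw":0},{"wx":0,"wy":0,"wz":0,"x":0.003,"y":0,"z":0,"claw":0},{"wx":0,"wy":0,"wz":0,"x":0.003,"y":0,"z":0,"claw":0},{"wx":0,"wy":0,"wz":0,"x":0.003,"y":0,"z":0,"claw":0},{"wx":0,"wy":0,"wz":0,"x":0,"y":0,"z":0,"claw":0}]'
python3 -m crank '[{"wx":0,"wy":0,"wz":0,"x":0.003,"y":0,"z":0,"claw":0},{"wx":0,"wy":0,"wz":0,"x":0.003,"y":0,"z":0,"claw":0},{"wx":0,"wy":0,"wz":0,"x":0.003,"y":0,"z":0,"claw":0},{"wx":0,"wy":0,"wz":0,"x":0,"y":0,"z":0,"claw":0}]'
```

```text
clock: 6.15
eef_pos: [0.5363, 0.1255, 0.0563]
orientation: [0.697, 0.121, 0.697, -0.121]
wrist_force: [-0.5, -0.6, 0.3]
width: -0.0
clock: 6.55
eef_pos: [0.5368, 0.1255, 0.0473]
orientation: [0.697, 0.121, 0.696, -0.121]
wrist_force: [1.2, -0.3, 2.0]
width: 0.002
```

```bash
python3 -m crank '[{"wx":0,"wy":0,"wz":0,"x":0.003,"y":0,"z":0,"claw":0},{"wx":0,"wy":0,"wz":0,"x":0.003,"y":0,"z":0,"claw":0},{"wx":0,"wy":0,"wz":0,"x":0,"y":0,"z":0,"claw":0}]'
python3 -m crank '[{"wx":0,"wy":0,"wz":0,"x":0.002,"y":0,"z":0,"claw":0},{"wx":0,"wy":0,"wz":0,"x":0,"y":0,"z":0,"claw":0}]'
python3 -m crank '[{"wx":0,"wy":0,"wz":0,"x":-0.01,"y":0,"z":0,"claw":0},{"wx":0,"wy":0,"wz":0,"x":-0.02,"y":0,"z":0,"claw":0},{"wx":0,"wy":0,"wz":0,"x":-0.03,"y":0,"z":0,"claw":0},{"wx":0,"wy":0,"wz":0,"x":-0.03,"y":0,"z":0,"claw":0},{"wx":0,"wy":0,"wz":0,"x":0,"y":0,"z":0,"claw":0}]'
python3 - <<'E'
from h import *
delta([.5114,-.0796,.130])
E
```

```text
clock: 6.85
eef_pos: [0.5367, 0.1256, 0.0414]
orientation: [0.697, 0.121, 0.696, -0.121]
wrist_force: [0.4, 1.6, 3.2]
width: -0.001
clock: 7.05
eef_pos: [0.5368, 0.1255, 0.0397]
orientation: [0.697, 0.121, 0.696, -0.121]
wrist_force: [-0.2, -1.0, 4.6]
width: -0.0
clock: 7.55
eef_pos: [0.5394, 0.1259, 0.1337]
orientation: [0.7, 0.121, 0.694, -0.12]
wrist_force: [0.5, 0.2, -0.1]
width: -0.002
t 7.55 tcp [0.5394 0.1259 0.1337] F [ 0.47  0.2  -0.13] w -0.002 tool delta [ 0.0032 -0.203   0.0427] 
 [[ 0.009  0.336  0.942]
 [ 0.001  0.942 -0.336]
 [-1.     0.004  0.008]]
```

```bash
python3 -m crank '[{"wx":0,"wy":0,"wz":0,"x":0,"y":-0.0225,"z":0.0045,"claw":0},{"wx":0,"wy":0,"wz":0,"x":0,"y":-0.0225,"z":0.0045,"claw":0},{"wx":0,"wy":0,"wz":0,"x":0,"y":-0.0225,"z":0.0045,"claw":0},{"wx":0,"wy":0,"wz":0,"x":0,"y":-0.0225,"z":0.0045,"claw":0},{"wx":0,"wy":0,"wz":0,"x":0,"y":-0.0225,"z":0.0045,"claw":0},{"wx":0,"wy":0,"wz":0,"x":0,"y":-0.0225,"z":0.0045,"claw":0},{"wx":0,"wy":0,"wz":0,"x":0,"y":-0.0225,"z":0.0045,"claw":0},{"wx":0,"wy":0,"wz":0,"x":0,"y":-0.0225,"z":0.0045,"claw":0},{"wx":0,"wy":0,"wz":0,"x":0,"y":-0.0225,"z":0.005,"claw":0},{"wx":0,"wy":0,"wz":0,"x":0,"y":0,"z":0,"claw":0},{"wx":0,"wy":0,"wz":0,"x":0,"y":0,"z":0,"claw":0}]'
python3 - <<'E'
from h import *
s=snap('wrist','w5');delta([.5114,-.0796,.058]);q=w2px(s,[.5114,-.0796,.058]);print(q)
t=snap('scene','scene2')
c=lambda f:cv2.resize(f[245:335,280:360,::-1],None,fx=3,fy=3,interpolation=cv2.INTER_CUBIC)
w=s['frame'][60:330,100:400,::-1]
cv2.imwrite('pics/c4.png',np.hstack([c(load('scene0')['frame']),c(t['frame']),w]))
E
```

```text
clock: 8.65
eef_pos: [0.5065, -0.0788, 0.1288]
orientation: [0.696, 0.121, 0.697, -0.121]
wrist_force: [-0.2, 0.3, 0.7]
width: -0.005
t 8.7 tcp [ 0.5066 -0.0784  0.1289] F [-0.67  0.59  0.14] w 0.002 tool delta [0.0709 0.0004 0.005 ] 
 [[-0.001  0.337  0.942]
 [ 0.001  0.942 -0.337]
 [-1.     0.001 -0.001]]
[281.9 234. ]
```

View pics/c4.png

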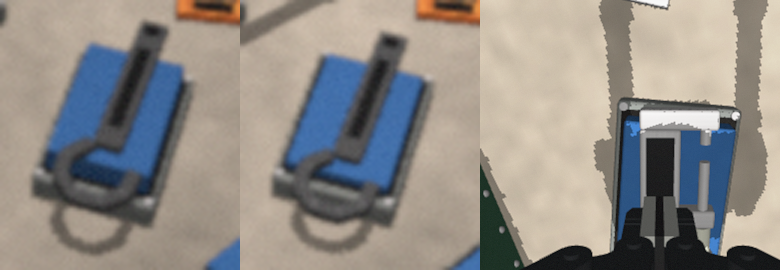

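The wrench's rest is down and the wrench lies straight on it. In the wrist crop the grip plate's visible end and width put its centre near (661,172), and the projected aim is (662,174). I press.

```bash
python3 -m crank '[{"wx":0,"wy":0,"wz":0,"x":0.02,"y":0,"z":0.003,"claw":0},{"wx":0,"wy":0,"wz":0,"x":0.02,"y":0,"z":0.001,"claw":0},{"wx":0,"wy":0,"wz":0,"x":0.015,"y":0,"z":0,"claw":0},{"wx":0,"wy":0,"wz":0,"x":0.005,"y":0,"z":0,"claw":0},{"wx":0,"wy":0,"wz":0,"x":0,"y":0,"z":0,"claw":0},{"wx":0,"wy":0,"wz":0,"x":0.003,"y":0,"z":0,"claw":0},{"wx":0,"wy":0,"wz":0,"x":0.003,"y":0,"z":0,"claw":0},{"wx":0,"wy":0,"wz":0,"x":0.003,"y":0,"z":0,"claw":0},{"wx":0,"wy":0,"wz":0,"x":0,"y":0,"z":0,"claw":0}]'
python3 -m crank '[{"wx":0,"wy":0,"wz":0,"x":0.003,"y":0,"z":0,"claw":0},{"wx":0,"wy":0,"wz":0,"x":0.003,"y":0,"z":0,"claw":0},{"wx":0,"wy":0,"wz":0,"x":0.003,"y":0,"z":0,"claw":0},{"wx":0,"wy":0,"wz":0,"x":0,"y":0,"z":0,"claw":0}]'
```

```text
clock: 9.65
eef_pos: [0.5106, -0.0803, 0.0602]
orientation: [0.697, 0.121, 0.697, -0.121]
wrist_force: [-1.3, -0.5, -0.3]
width: 0.002
clock: 10.05
eef_pos: [0.5111, -0.0805, 0.0514]
orientation: [0.697, 0.121, 0.696, -0.121]
wrist_force: [1.2, 0.1, 2.8]
width: -0.0
```

```bash
python3 -m crank '[{"wx":0,"wy":0,"wz":0,"x":0.003,"y":0,"z":0,"claw":0},{"wx":0,"wy":0,"wz":0,"x":0.0025,"y":0,"z":0,"claw":0},{"wx":0,"wy":0,"wz":0,"x":0,"y":0,"z":0,"claw":0}]'
python3 -m crank '[{"wx":0,"wy":0,"wz":0,"x":-0.01,"y":0,"z":0,"claw":0},{"wx":0,"wy":0,"wz":0,"x":-0.03,"y":0,"z":0,"claw":0},{"wx":0,"wy":0,"wz":0,"x":-0.04,"y":0,"z":0,"claw":0},{"wx":0,"wy":0,"wz":0,"x":-0.04,"y":0,"z":0,"claw":0},{"wx":0,"wy":0,"wz":0,"x":-0.04,"y":0,"z":0,"claw":0},{"wx":0,"wy":0,"wz":0,"x":-0.04,"y":0,"z":0,"claw":0},{"wx":0,"wy":0,"wz":0,"x":0,"y":0,"z":0,"claw":0},{"wx":0,"wy":0,"wz":0,"x":0,"y":0,"z":0,"claw":0}]'
python3 - <<'E'
from h import *
delta([.4951,-.3212,.240])
t=snap('scene','scene3')
c=lambda f:cv2.resize(f[205:275,205:295,::-1],None,fx=4,fy=4,interpolation=cv2.INTER_CUBIC)
cv2.imwrite('pics/c5.png',np.hstack([c(load('scene0')['frame']),c(t['frame'])]))
E
```

```text
clock: 10.35
eef_pos: [0.5111, -0.0805, 0.0462]
orientation: [0.697, 0.121, 0.696, -0.121]
wrist_force: [0.3, 0.4, 4.5]
width: 0.004
clock: 11.15
eef_pos: [0.5109, -0.0804, 0.2469]
orientation: [0.698, 0.121, 0.696, -0.121]
wrist_force: [-0.8, -0.6, -0.5]
width: -0.001
t 11.15 tcp [ 0.5109 -0.0804  0.2469] F [-0.84 -0.56 -0.48] w -0.001 tool delta [ 0.007  -0.2321  0.0661] 
 [[ 0.002  0.336  0.942]
 [-0.001  0.942 -0.336]
 [-1.     0.     0.002]]
```

View pics/c5.png

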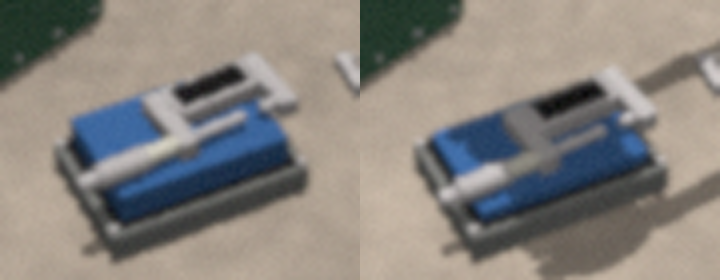

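The micrometer's rest is down by about 4 px, similar to the others, and the micrometer is undisturbed. Now the latch.

```bash
python3 -m crank '[{"wx":0,"wy":0,"wz":0,"x":0,"y":-0.023,"z":0.0065,"claw":0},{"wx":0,"wy":0,"wz":0,"x":0,"y":-0.023,"z":0.0065,"claw":0},{"wx":0,"wy":0,"wz":0,"x":0,"y":-0.023,"z":0.0065,"claw":0},{"wx":0,"wy":0,"wz":0,"x":0,"y":-0.023,"z":0.0065,"claw":0},{"wx":0,"wy":0,"wz":0,"x":0,"y":-0.023,"z":0.0065,"claw":0},{"wx":0,"wy":0,"wz":0,"x":0,"y":-0.023,"z":0.0065,"claw":0},{"wx":0,"wy":0,"wz":0,"x":0,"y":-0.023,"z":0.0065,"claw":0},{"wx":0,"wy":0,"wz":0,"x":0,"y":-0.023,"z":0.0065,"claw":0},{"wx":0,"wy":0,"wz":0,"x":0,"y":-0.023,"z":0.0065,"claw":0},{"wx":0,"wy":0,"wz":0,"x":0,"y":-0.025,"z":0.0075,"claw":0},{"wx":0,"wy":0,"wz":0,"x":0,"y":0,"z":0,"claw":0},{"wx":0,"wy":0,"wz":0,"x":0,"y":0,"z":0,"claw":0}]'
python3 - <<'E'
from h import *
s=snap('wrist','w6');delta([.4951,-.3212,.198]);print(w2px(s,[.4951,-.3212,.198]),w2px(s,[.4951+.017*-.942,-.3212+.017*.336,.198]))
a=s['frame'].astype(int);m=(a[...,0]>110)&(a[...,1]<80)&(a[...,2]<80)
n,l,st,c=cv2.connectedComponentsWithStats(m.astype(np.uint8))
print([(list(st[i]),c[i].round()) for i in range(1,n) if st[i][4]>150])
E
```

```text
clock: 12.4
eef_pos: [0.494, -0.3206, 0.2436]
orientation: [0.695, 0.122, 0.698, -0.12]
wrist_force: [-0.5, -0.2, 1.2]
width: -0.001
t 12.45 tcp [ 0.4942 -0.32    0.2441] F [ 0.1  -0.09  0.37] w 0.001 tool delta [ 0.0461 -0.0009  0.0014] 
 [[-0.003  0.336  0.942]
 [ 0.003  0.942 -0.336]
 [-1.     0.002 -0.003]]
[280.1 243.1] [280.1 214.6]
[([np.int32(248), np.int32(213), np.int32(59), np.int32(51), np.int32(2191)], array([277., 237.]))]
```

View pics/w6.png

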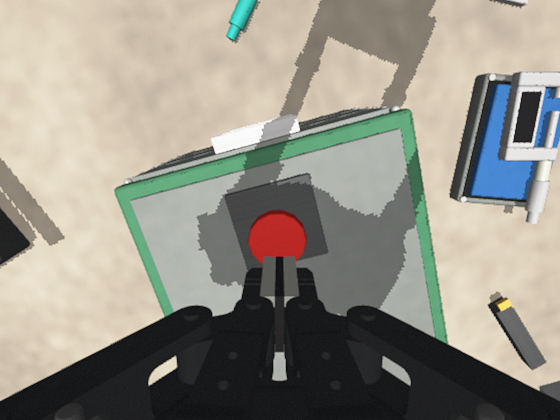

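The red button spans columns 248–306 with its top edge at row 213, so its centre is about (277,242). The aim is (280,243), within 2 mm. I press.

```bash
python3 -m crank '[{"wx":0,"wy":0,"wz":0,"x":0.015,"y":0,"z":0,"claw":0},{"wx":0,"wy":0,"wz":0,"x":0.015,"y":-0.001,"z":0,"claw":0},{"wx":0,"wy":0,"wz":0,"x":0.007,"y":0,"z":0,"claw":0},{"wx":0,"wy":0,"wz":0,"x":0,"y":0,"z":0,"claw":0},{"wx":0,"wy":0,"wz":0,"x":0.003,"y":0,"z":0,"claw":0},{"wx":0,"wy":0,"wz":0,"x":0.003,"y":0,"z":0,"claw":0},{"wx":0,"wy":0,"wz":0,"x":0.003,"y":0,"z":0,"claw":0},{"wx":0,"wy":0,"wz":0,"x":0.003,"y":0,"z":0,"claw":0},{"wx":0,"wy":0,"wz":0,"x":0,"y":0,"z":0,"claw":0}]'
python3 -m crank '[{"wx":0,"wy":0,"wz":0,"x":0.003,"y":0,"z":0,"claw":0},{"wx":0,"wy":0,"wz":0,"x":0.003,"y":0,"z":0,"claw":0},{"wx":0,"wy":0,"wz":0,"x":0,"y":0,"z":0,"claw":0}]'
```

```text
clock: 13.35
eef_pos: [0.4946, -0.322, 0.1968]
orientation: [0.697, 0.121, 0.697, -0.121]
wrist_force: [0.5, 0.4, 0.5]
width: -0.002
clock: 13.65
eef_pos: [0.4946, -0.322, 0.1911]
orientation: [0.697, 0.121, 0.697, -0.121]
wrist_force: [-0.5, 0.7, 3.6]
width: 0.001
```

```bash
python3 -m crank '[{"wx":0,"wy":0,"wz":0,"x":0.003,"y":0,"z":0,"claw":0},{"wx":0,"wy":0,"wz":0,"x":0.003,"y":0,"z":0,"claw":0},{"wx":0,"wy":0,"wz":0,"x":0,"y":0,"z":0,"claw":0}]'
python3 -m crank '[{"wx":0,"wy":0,"wz":0,"x":-0.01,"y":0,"z":0,"claw":0},{"wx":0,"wy":0,"wz":0,"x":-0.03,"y":0,"z":0,"claw":0},{"wx":0,"wy":0,"wz":0,"x":-0.03,"y":0,"z":0,"claw":0},{"wx":0,"wy":0,"wz":0,"x":0,"y":0,"z":-0.04,"claw":0},{"wx":0,"wy":0,"wz":0,"x":0,"y":0,"z":-0.04,"claw":0},{"wx":0,"wy":0,"wz":0,"x":0,"y":0,"z":-0.04,"claw":0},{"wx":0,"wy":0,"wz":0,"x":0,"y":0,"z":-0.04,"claw":0},{"wx":0,"wy":0,"wz":0,"x":0,"y":0,"z":0,"claw":0},{"wx":0,"wy":0,"wz":0,"x":0,"y":0,"z":0,"claw":0}]'
python3 - <<'E'
from h import *
t=snap('scene','scene4');z=load('scene0')
b=cv2.resize(t['frame'][110:370,80:440,::-1],None,fx=1.6,fy=1.6,interpolation=cv2.INTER_CUBIC)
c=lambda f:cv2.resize(f[125:170,150:215,::-1],None,fx=3.3,fy=3.3,interpolation=cv2.INTER_CUBIC)
r=np.vstack([c(z['frame']),c(t['frame'])]);r=np.vstack([r,np.zeros((b.shape[0]-r.shape[0],r.shape[1],3),np.uint8)])
cv2.imwrite('pics/fin.png',np.hstack([b,r]))
E
```

```text
clock: 13.95
eef_pos: [0.4946, -0.322, 0.1852]
orientation: [0.697, 0.121, 0.697, -0.121]
wrist_force: [-0.5, 0.9, 4.1]
width: -0.003
clock: 14.85
eef_pos: [0.3438, -0.2683, 0.2555]
orientation: [0.697, 0.121, 0.696, -0.121]
wrist_force: [0.3, -0.7, 0.5]
width: 0.002
```

View pics/fin.png

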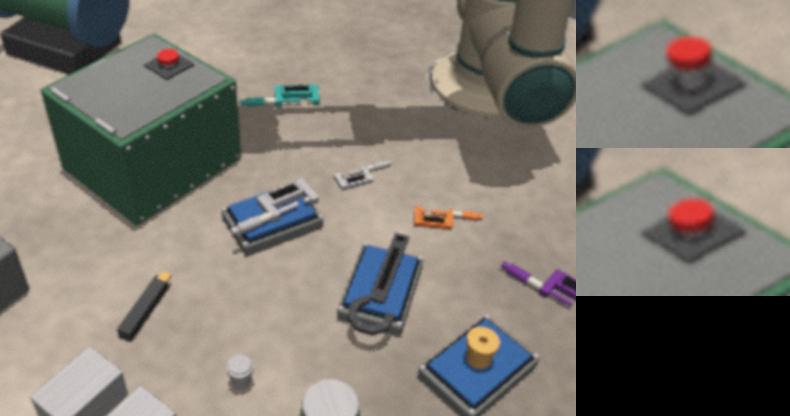

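The latch is visibly in. All three rests are down, the tools are in place, the other things are untouched and the arm is clear. I hand in.

```bash
python3 -c "
from bench import workorder; print(workorder.job_done())"
```

```text
the job is handed in; nothing more can be done
None
```

The job is handed in. I tapped the sleeve, then the wrench, then the large chrome micrometer with the shut fingertips, and pressed the red latch last, finishing at about 15 s.

| Item | Fingertip depth below its starting height | Wrist force at the deepest point |
|---|---|---|
| Sleeve rest | about 15 mm | 6.1 N |
| Wrench rest | about 12 mm | 4.6 N |
| Micrometer rest | about 12 mm | 4.5 N |
| Latch | about 13 mm | 4.1 N |

- **Last check:** the final picture showed all three rests down with the tools in place, the latch in, the other things in view where they were, and the arm clear of everything. The coolant jar was only partly in that picture.
- **What disagreed:** the sleeve went deeper than the 10 mm aimed for but stayed short of the hard stop. For all four presses the forces were 1–3 N lower than those depths should need. Before/after pictures showed each rest and the latch down by a similar amount, so I relied on those.
- **Refused move:** the first move call was rejected for missing keys and nothing moved.

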